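# Shut the drawers that are not needed

### The arm

A 7-joint arm with a two-finger parallel gripper is mounted at the origin on a cart in front of the work surface, level with it; the furniture and walls round the work are solid. World frame = base frame: x ahead of the robot, y to its left, z up, the work surface at z = 0. Lengths are in m, angles in rad, forces in N, time in s.
With the tool pointing down it reaches from about 0.4 to 0.85 m from the base axis. Payload 4.5 kg.
Tool frame: the origin (TCP) lies midway between the tips of the shut fingers; the grasp point (between the pads) lies 19 mm behind it; z points along the fingers, y is the line along which they close (so a half turn about z gives the same grasp; the last joint's range is limited). The gripper opens to 88 mm and grips with 3 to 60 N. Pads are 18 mm wide; open, the fingers measure 123 mm over their backs; the gripper's body (75 mm by 187 mm) begins 45 mm behind the grasp point.
Start: joints at [-1.097, 0.689, -0.195, 1.565, 0.157, 0.902, -0.215], TCP at [0.266, 0.566, 0.239] pointing down, gripper open.
Joint ranges: [-3.01, 3.01], [-0.46, 2.08], [-1.47, 1.51], [0.13, 2.56], [-1, 4.14], [0.04, 2.09], [-2.66, 2.66]. Speed limits (rad/s): [2.57, 2.57, 3.14, 3.14, 3.14, 3.14, 3.14].

### API

Orientations are given as a unit quaternion [x, y, z, w].
In Python, from plant import r gives the robot as it stands. The module is installed in compiled form; this text tells all that it offers.
- The arm moves only by the tool step_arm, never from a script. Its argument "series" is a list of rows, each a list of 7 numbers: the shift along the world's x, y, z in mm, then the turn, a rotation vector about the world's x, y, z in rad, then the closure, from 0 (fully open) to 1 (shut). A call has 1 to 20 rows; each row shifts and turns the commanded pose from where the row before left it; what a row does not reach is not made up. A row lasts 1/10 s, in which the tool goes at most 50 mm and 8.59 degrees, less where a joint would pass 70% of its speed; a pose out of reach is approached as far as the arm can. A call is refused whole if a number of a shift passes 50 or a number of a turn 0.15, either way. A call with a gripper value outside its range is refused whole. The fingers move at their own pace and stop on an object; "force" is the grip in N (left out, the last holds). Time passes only in rows, so rows that do not move let the fingers close. It gives the time, the measured TCP pose, the force, the opening and the grip force at its end, in the units of the state.
- r.get_state(): the state, without advancing time (a new reading comes with each control period).
- r.snapshot(name): name is "scene" or "top" or "wrist"; returns (picture, depth): 420x560x3 uint8, blue, green, red; 420x560 float32, m along the optical axis (not along the pixel's ray), 0 where there is no reading.
- r.get_calibration(name): a dict with "intrinsics" (3x3 intrinsics, pixels), "dist_coeffs" ([k1, k2, p1, p2, k3] as OpenCV has them; the pictures are not rectified), "pose" (4x4, takes a point from camera to world coordinates). Camera axes: x right, y up, looking along -z (the intrinsics and any distortion apply to the point x, -y, -z); pixel columns grow to the right and rows downward; lengths in m; the calibration is good to about 2 mm. A picture is of the moment at which its call begins: read the wrist's pose just before it. get_calibration takes no time and is no camera call; for the wrist camera it gives the pose at the moment of the call.
- r.finish_job(): hands the job in; it is judged then, once.
The state is a dict: "clock": time; "q": joint angles; "qd": joint speeds; "joint_torque": joint torques, N m; "tool_pos": TCP position; "eef_rot": TCP orientation; "contact_force": force on the tool from outside, world axes, zero at the start; "moment": the same for the moment, N m; "opening": opening from 0.0 (shut) to 1.0 (fully open); "finger_force": force on a finger pad.
Only numpy, scipy, OpenCV 4.12 (cv2) and the standard library are available. Lean on these libraries where they do the work, as an engineer would, in place of code of your own. Each camera call takes 0.05 s, during which the arm holds its last target. There are 200 camera calls.

### The job

The bearing is the next part to be fitted, so leave the drawer it lies in standing open just as it is, and gently push the other two drawers of the low unit with the blue drawers fully home with the fingertips, without slamming them. Do not grasp, lift or touch the parts in the drawers, and leave everything else where it stands; finish with the robot clear of it all.

Things in the scene. Friction and masses are not known exactly. Their poses are not given: they have to be found in the camera images.
- drawer_unit: grey housing of a low unit with three blue drawers side by side: 330 mm wide (y), 170 deep (x), 72 high, 6 mm rim round the back of its top; fixed. Origin: centre of its underside. +x points from its front to its back (drawers shut along +x), +y to its left end as the robot sees it. Front edge at x = -85 mm; drawer centres at y = +108 (left), 0 (middle), -108 mm (right): a part's y here tells its drawer.
- left_drawer (a joint): how far the left drawer (as the robot sees it) stands out, m: 0 is fully shut, against its stop; starts at 0.055 to 0.085. Slides with about 2 N of friction, stays where it is left, no latch or spring. Blue front plate 103 mm wide, from 8 to 66 mm above the table; tray 98 mm wide, floor 11 mm and walls 53 mm above the table.
- left_pull (a point): middle of the foremost face of the left drawer's steel pull lip, 55 mm above the table; the lip is 56 mm wide, reaches from 49 to 61 mm above the table and stands 14 mm out from the blue front plate. Moves with the drawer; pushing lip or plate along the unit's +x shuts it. When shut it lies at x = -103 mm in the unit's frame.
- middle_drawer (a joint): how far the middle drawer (as the robot sees it) stands out, m: 0 is fully shut, against its stop; starts at 0.055 to 0.085. Slides with about 2 N of friction, stays where it is left, no latch or spring. Blue front plate 103 mm wide, from 8 to 66 mm above the table; tray 98 mm wide, floor 11 mm and walls 53 mm above the table.
- middle_pull (a point): middle of the foremost face of the middle drawer's steel pull lip, 55 mm above the table; the lip is 56 mm wide, reaches from 49 to 61 mm above the table and stands 14 mm out from the blue front plate. Moves with the drawer; pushing lip or plate along the unit's +x shuts it. When shut it lies at x = -103 mm in the unit's frame.
- right_drawer (a joint): how far the right drawer (as the robot sees it) stands out, m: 0 is fully shut, against its stop; starts at 0.055 to 0.085. Slides with about 2 N of friction, stays where it is left, no latch or spring. Blue front plate 103 mm wide, from 8 to 66 mm above the table; tray 98 mm wide, floor 11 mm and walls 53 mm above the table.
- right_pull (a point): middle of the foremost face of the right drawer's steel pull lip, 55 mm above the table; the lip is 56 mm wide, reaches from 49 to 61 mm above the table and stands 14 mm out from the blue front plate. Moves with the drawer; pushing lip or plate along the unit's +x shuts it. When shut it lies at x = -103 mm in the unit's frame.
- bearing: steel ball bearing, a smooth ring with a brass-coloured cage, 45 mm across, 14 mm high, lying flat in one of the three drawers (any of them), in the part that stands out of the housing. Origin: centre of its underside, 11 mm above the table.
- nut: plain steel hexagon nut, 24 mm across flats, 12 mm high, lying in another drawer. Origin: centre of its underside.
- dog_gear: small dark toothed wheel, 53 mm across, 21 mm high, lying in the remaining drawer. Origin: centre of its underside.
- paste_tin: white round tin with a blue band, 67 mm across, 43 mm high; stands on top of the drawer unit, towards the back of its left half. Origin: centre of its underside.
- feeler_gauge: feeler gauge set, 29 x 90 x 11 mm; lies on top of the drawer unit, towards the back of its right half. Origin: centre of its underside.
- ring_wheel: dark ring gear, 85 mm across, 19 mm high, lying loose on the table left of and nearer than the unit. Origin: centre of its underside.
- spanner: combination spanner, 174 x 33 x 6 mm, loose on the table to the right. Origin: centre of its underside.
- screwdriver: flat screwdriver with red handle, 199 x 31 x 30 mm, loose on the table to the right. Origin: centre of its underside.
- flange_disc: black flange disc with holes, 112 mm across, 11 mm high, lying on the table to the left. Origin: centre of its underside.

How it is judged:
By the outcome, as a careful person would: the job done as asked, in the order asked, and still so for the second after the job is handed in, with the robot touching nothing.
It also fails if it takes over 42 s, if anything falls off the work surface, if the arm or the gripper's body presses on something with over 40 N, if the wrist force passes 120 N, or if a joint passes its speed limit or range.

## Working session

There is one attempt and no reset: what is moved stays moved. The work goes in short steps, Python scripts to look and compute and a tool call to move; the robot and the scene stay as the last step left them, time stands still between calls to the robot, and variables do not carry over. Pictures are saved under pics/ and viewed, at most 10 in all, crops included, and the job is handed in when it is done.

Besides the shell and the picture viewer there is one more tool, called in YAML: its name, and indented under it one key for each argument. step_arm: Moves the arm, as the interface text tells. Its arguments: {"type":"object","properties":{"series":{"type":"array"},"force":{"type":"number"}},"required":["series"]}

```bash
mkdir -p pics
cat > h.py <<'E'
import numpy as np, cv2
from plant import r
def pts(name,dep,uv):
    c=r.get_calibration(name);K=np.array(c["intrinsics"]);D=np.array(c["dist_coeffs"]);T=np.array(c["pose"])
    uv=np.array(uv,float).reshape(-1,1,2)
    n=cv2.undistortPoints(uv,K,D).reshape(-1,2)
    d=np.array([dep[int(v),int(u)] for u,v in uv.reshape(-1,2)])
    P=np.c_[n[:,0]*d,-n[:,1]*d,-d]
    return P@T[:3,:3].T+T[:3,3]
E
python3 - <<'E'
from h import *
for n in("scene","top"):
    p,d=r.snapshot(n);cv2.imwrite(f"pics/{n}0.png",p);np.save(n+"0.npy",d)
    print(np.array(r.get_calibration(n)["pose"]).round(2))
s=r.get_state();print(s["tool_pos"],s["eef_rot"],s["clock"],s["opening"])
E
```

```text
[[ 0.75  0.36 -0.55 -0.22]
 [-0.66  0.42 -0.63 -0.87]
 [ 0.    0.83  0.55  0.87]
 [ 0.    0.    0.    1.  ]]
[[ 0.07  0.98 -0.2   0.28]
 [-1.    0.07 -0.01  0.03]
 [ 0.    0.2   0.98  1.49]
 [ 0.    0.    0.    1.  ]]
[0.26589392 0.5650019  0.23798797] [ 2.18093001e-01  9.75927644e-01 -8.14365681e-04 -1.17684116e-04] 0.1 0.9959533455369373
```

View pics/top0.png

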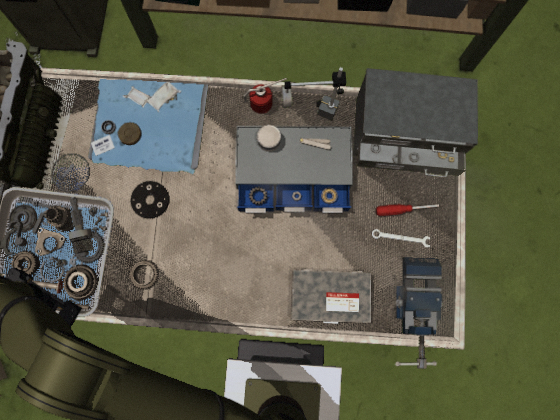

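View pics/scene0.png

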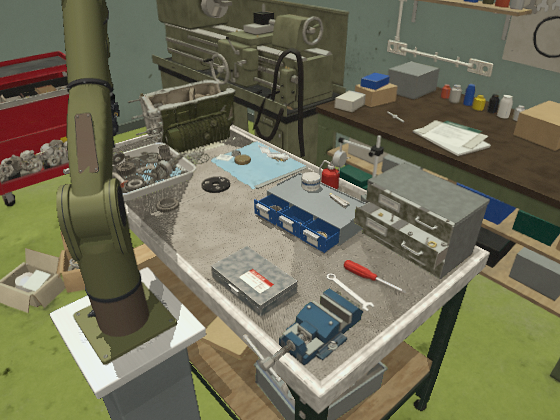

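The top view shows the unit at about (236–353, 127–212). The left tray holds a dark ring (258,196), the middle a small nut (296,197) and the right a ring with a brass tint (329,196). I'll zoom in to confirm and measure the lips.

Run:
```python
from h import *
p=cv2.imread("pics/top0.png");d=np.load("top0.npy")
cv2.imwrite("pics/crop0.png",cv2.resize(p[120:220,230:360],None,fx=6,fy=6,interpolation=cv2.INTER_CUBIC))
# all points in world
v,u=np.mgrid[110:230,225:365];uv=np.c_[u.ravel(),v.ravel()]
P=pts("top",d,uv)
print(pts("top",d,[[238,186],[352,183],[236,135],[350,130],[258,211],[297,211],[332,209],[298,160]]).round(3))
np.save("P.npy",P)
```

```text
[[ 0.642  0.169  0.003]
 [ 0.676 -0.164  0.003]
 [ 0.799  0.19   0.003]
 [ 0.815 -0.143  0.072]
 [ 0.561  0.102  0.056]
 [ 0.569 -0.007  0.059]
 [ 0.584 -0.105  0.051]
 [ 0.713  0.001  0.072]]
```

View pics/crop0.png

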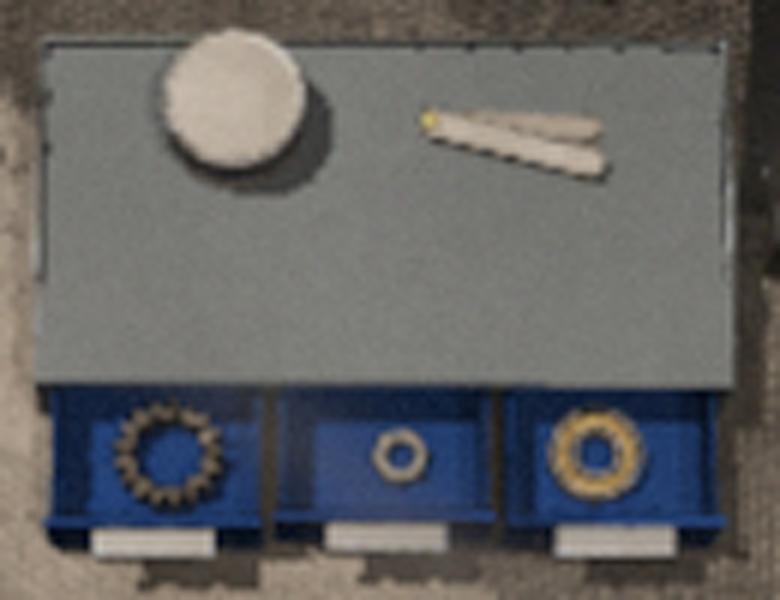

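The crop shows the toothed dark gear in the left drawer, the nut in the middle one and the brass-caged bearing in the right one. So the left and middle drawers get pushed and the right stays open. Next I'll fit the unit pose and the lips.

Run:
```python
from h import *
P=np.load("P.npy")
Q=P[(P[:,2]>.066)&(P[:,2]<.08)&(P[:,0]<.9)&(abs(P[:,1])<.22)&(P[:,0]>.6)]
(c,s,a)=cv2.minAreaRect((Q[:,:2]*1000).astype(np.float32));print(c,s,a)
# front edge fit: per y-bin min x
Y=np.arange(-.13,.15,.01);X=[Q[abs(Q[:,1]-y)<.004][:,0].min() for y in Y]
k=np.polyfit(Y,X,1);th=np.arctan(-k[0]);print("front fit",k,"yaw",th,"resid",np.std(X-np.polyval(k,Y)))
# u axis: unit x=(cos,sin)
ux=np.array([np.cos(th),np.sin(th)]);uy=np.array([-ux[1],ux[0]])
c=np.array(c)/1000
L=P[(P[:,2]>.045)&(P[:,2]<.066)]
l=(L[:,:2]-c)@np.c_[ux,uy]
for y in(.108,0,-.108):
    m=(abs(l[:,1]-y)<.022)&(l[:,0]<-.1);print(y,m.sum(),l[m,0].min(),np.percentile(l[m,0],[10,50]),L[m,2].mean())
    for X in(-.103,-.18):print("pt",X,c+ux*X+uy*y)
```

```text
(750.7720336914062, -3.198394775390625) (221.0559539794922, 366.70806884765625) 5.526887893676758
front fit [-0.07316164  0.64311783] yaw 0.07303151791440113 resid 0.0006948863670196061
0.108 77 -0.1888312489283406 [-0.18775372 -0.17956515] 0.05994655377247059
pt -0.103 [0.6401662  0.09699816]
pt -0.18 [0.56337145 0.09137973]
0 89 -0.18524233576270085 [-0.18432595 -0.17619854] 0.060027356045139736
pt -0.103 [ 0.64804659 -0.01071396]
pt -0.18 [ 0.57125184 -0.01633239]
-0.108 86 -0.18731741648144704 [-0.185312   -0.17634552] 0.058898524465203723
pt -0.103 [ 0.65592699 -0.11842607]
pt -0.18 [ 0.57913224 -0.1240445 ]
```

Fitted: yaw ≈ 0.073 rad, front edge at x ≈ 0.643 at y = 0. Now I'll approach in front of the left lip with the fingers shut and the tool turned square to the unit.

step_arm:
  series:
    - [15,-29,-4,0,0,0.032,1]
    - [15,-29,-4,0,0,0.032,1]
    - [15,-29,-4,0,0,0.032,1]
    - [15,-29,-4,0,0,0.032,1]
    - [15,-29,-4,0,0,0.032,1]
    - [15,-29,-4,0,0,0.032,1]
    - [15,-29,-4,0,0,0.032,1]
    - [15,-29,-4,0,0,0.032,1]
    - [15,-29,-4,0,0,0.032,1]
    - [15,-29,-4,0,0,0.032,1]
    - [15,-29,-4,0,0,0.032,1]
    - [15,-29,-4,0,0,0.032,1]
    - [15,-29,-4,0,0,0.032,1]
    - [15,-29,-4,0,0,0.032,1]
    - [15,-29,-4,0,0,0.032,1]
    - [15,-29,-4,0,0,0.032,1]
    - [0,0,0,0,0,0,1]
    - [0,0,0,0,0,0,1]

```text
clock: 1.9
tool_pos: [0.506, 0.1009, 0.1744]
eef_rot: [-0.035, 0.999, 0.0, -0.0]
contact_force: [0.4, 0.3, -0.0]
opening: 0.003
finger_force: 0.0
```

Run:
```python
from h import *
from scipy.spatial.transform import Rotation as R
s=r.get_state();print(s["tool_pos"],R.from_quat(s["eef_rot"]).as_matrix().round(3),s["contact_force"],s["opening"],s["q"])
p,d=r.snapshot("wrist");cv2.imwrite("pics/w1.png",p);np.save("w1.npy",d)
P=np.load("P.npy");th=.073;ux=np.array([np.cos(th),np.sin(th)]);uy=np.array([-ux[1],ux[0]])
L=P[(P[:,2]>.055)&(P[:,2]<.0635)&(P[:,0]<.62)&(P[:,0]>.5)];c=np.array([.728,.006]);l=(L[:,:2]-c)@np.c_[ux,uy]
for y in(.108,0,-.108):
    m=l[abs(l[:,1]-y)<.052]; f=m[m[:,0]<m[:,0].min()+.006];print(y,f[:,0].min(),f[:,1].min(),f[:,1].max(),c+ux*f[:,0].min()+uy*f[:,1].mean())
```

```text
[0.50599985 0.10088451 0.17437138] [[-0.998 -0.07  -0.001]
 [-0.07   0.998  0.   ]
 [ 0.001  0.    -1.   ]] [ 0.36521932  0.29518063 -0.02076519] 0.003032784959773812 [-0.04465837  0.66559643 -0.39104781  1.9501182   0.42447791  0.60714691
  0.92693102]
0.108 -0.16635352557573455 0.08838773958133973 0.1360937726927893 [0.55395691 0.10507477]
0 -0.16320224212244 -0.020572530433813217 0.03262351989041717 [0.56475134 0.00067525]
-0.108 -0.16527379293697606 -0.1245524499808258 -0.07061028439401779 [ 0.57045984 -0.10578717]
```

View pics/w1.png

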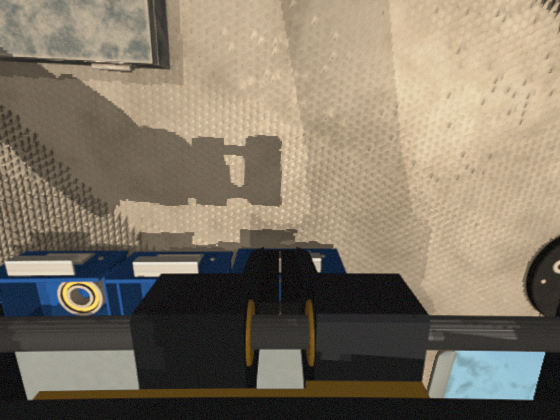

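The wrist view shows the shut fingers just in front of the left lip (~(315,262)). The bearing is confirmed in the right drawer at (80,296). Left lip is at ≈(0.554, 0.105), about 63 mm out. Now I'll descend and approach.

step_arm:
  series:
    - [0,0,-20,0,0,0,1]
    - [0,0,-20,0,0,0,1]
    - [0,0,-20,0,0,0,1]
    - [0,0,-20,0,0,0,1]
    - [0,0,-20,0,0,0,1]
    - [0,0,-20,0,0,0,1]
    - [0,0,-13,0,0,0,1]
    - [8,2,0,0,0,0,1]
    - [8,1,0,0,0,0,1]
    - [6,0,0,0,0,0,1]
    - [4,0,0,0,0,0,1]
    - [3,0,0,0,0,0,1]
    - [3,0.5,0,0,0,0,1]
    - [3,0,0,0,0,0,1]
    - [3,0.5,0,0,0,0,1]
    - [3,0,0,0,0,0,1]
    - [3,0.5,0,0,0,0,1]

```text
clock: 3.65
tool_pos: [0.5493, 0.1058, 0.0416]
eef_rot: [-0.036, 0.999, -0.0, -0.001]
contact_force: [-2.9, -0.9, 2.6]
opening: 0.011
finger_force: 1.1
```

In contact at about 3 N and sliding. I'll keep going slowly.

step_arm:
  series:
    - [4,0.3,0,0,0,0,1]
    - [4,0.3,0,0,0,0,1]
    - [4,0.3,0,0,0,0,1]
    - [4,0.3,0,0,0,0,1]
    - [4,0.3,0,0,0,0,1]
    - [4,0.3,0,0,0,0,1]
    - [4,0.3,0,0,0,0,1]
    - [4,0.3,0,0,0,0,1]
    - [4,0.3,0,0,0,0,1]
    - [4,0.3,0,0,0,0,1]
    - [3,0.2,0,0,0,0,1]
    - [2,0.1,0,0,0,0,1]

```text
clock: 4.85
tool_pos: [0.5954, 0.1091, 0.0417]
eef_rot: [-0.036, 0.999, -0.0, 0.0]
contact_force: [-1.9, -1.5, -1.2]
opening: 0.002
finger_force: 1.1
```

step_arm:
  series:
    - [1.5,0.1,0,0,0,0,1]
    - [1.5,0.1,0,0,0,0,1]
    - [1.5,0.1,0,0,0,0,1]
    - [1.5,0.1,0,0,0,0,1]

```text
clock: 5.25
tool_pos: [0.6011, 0.1096, 0.0417]
eef_rot: [-0.036, 0.999, -0.0, -0.0]
contact_force: [-1.8, -2.6, -0.1]
opening: 0.006
finger_force: 1.1
```

step_arm:
  series:
    - [1,0.1,0,0,0,0,1]
    - [1,0.1,0,0,0,0,1]
    - [1,0.1,0,0,0,0,1]
    - [1,0.1,0,0,0,0,1]

```text
clock: 5.65
tool_pos: [0.6051, 0.1101, 0.0417]
eef_rot: [-0.036, 0.999, -0.0, -0.0]
contact_force: [-3.0, -1.3, -2.2]
opening: 0.005
finger_force: 1.0
```

step_arm:
  series:
    - [1,0.1,0,0,0,0,1]
    - [1,0.1,0,0,0,0,1]

```text
clock: 5.85
tool_pos: [0.6072, 0.1103, 0.0418]
eef_rot: [-0.036, 0.999, 0.0, 0.0]
contact_force: [-2.1, -2.0, -0.3]
opening: 0.005
finger_force: 1.0
```

step_arm:
  series:
    - [1,0.1,0,0,0,0,1]
    - [1,0.1,0,0,0,0,1]

```text
clock: 6.05
tool_pos: [0.6081, 0.1104, 0.0418]
eef_rot: [-0.036, 0.999, -0.0, -0.001]
contact_force: [-5.7, -2.6, 4.0]
opening: 0.007
finger_force: 3.2
```

Force is rising at x = 0.608, where the stop was predicted. One or two more small steps.

step_arm:
  series:
    - [1,0,0,0,0,0,1]
    - [0,0,0,0,0,0,1]

```text
clock: 6.25
tool_pos: [0.608, 0.1104, 0.0418]
eef_rot: [-0.036, 0.999, -0.0, -0.002]
contact_force: [-6.8, -1.7, 3.8]
opening: 0.005
finger_force: 3.4
```

step_arm:
  series:
    - [1,0,0,0,0,0,1]
    - [0,0,0,0,0,0,1]

```text
clock: 6.45
tool_pos: [0.608, 0.1104, 0.0417]
eef_rot: [-0.036, 0.999, -0.001, -0.003]
contact_force: [-9.3, -2.4, 5.4]
opening: 0.007
finger_force: 4.5
```

The left drawer is against its stop (no motion, 9 N). Back off straight, then shift across to the middle.

step_arm:
  series:
    - [-3,0,0,0,0,0,1]
    - [-6,-0.5,0,0,0,0,1]
    - [-15,-1,0,0,0,0,1]
    - [-20,-1,0,0,0,0,1]
    - [-20,-1,0,0,0,0,1]
    - [-20,-1,0,0,0,0,1]
    - [-6,-5,0,0,0,0,1]
    - [0,-20,0,0,0,0,1]
    - [0,-20,0,0,0,0,1]
    - [0,-20,0,0,0,0,1]
    - [0,-20,0,0,0,0,1]
    - [0,-14,0,0,0,0,1]
    - [0,-5,0,0,0,0,1]
    - [0,0,0,0,0,0,1]

```text
clock: 7.85
tool_pos: [0.5217, 0.0017, 0.0418]
eef_rot: [-0.036, 0.999, 0.0, 0.001]
contact_force: [0.1, 0.7, -0.8]
opening: 0.004
finger_force: 0.0
```

Run:
```python
from h import *
p,d=r.snapshot("top");cv2.imwrite("pics/top1.png",cv2.resize(p[120:290,200:380],None,fx=3.3,fy=3.3));cv2.imwrite("pics/t1.png",p)
```

```text
(no output)
```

View pics/top1.png

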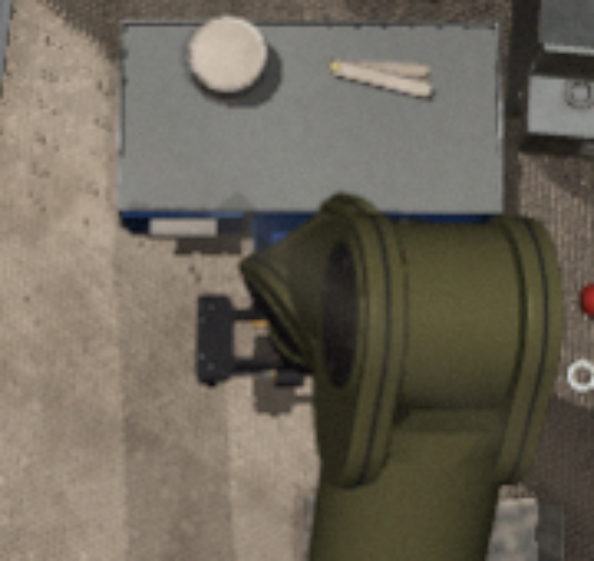

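The picture shows the left drawer shut (lip against the housing at crop (183,227)) and the tool in front of the middle one. Pushing the middle drawer next.

step_arm:
  series:
    - [8,0,0,0,0,0,1]
    - [8,0,0,0,0,0,1]
    - [6,0,0,0,0,0,1]
    - [4,0,0,0,0,0,1]
    - [3,0,0,0,0,0,1]
    - [3,0,0,0,0,0,1]
    - [3,0.3,0,0,0,0,1]
    - [3,0.3,0,0,0,0,1]
    - [3,0.3,0,0,0,0,1]

```text
clock: 8.8
tool_pos: [0.5613, 0.0027, 0.0416]
eef_rot: [-0.036, 0.999, -0.0, -0.001]
contact_force: [-2.3, -0.8, 1.1]
opening: 0.008
finger_force: 1.1
```

step_arm:
  series:
    - [4,0.3,0,0,0,0,1]
    - [4,0.3,0,0,0,0,1]
    - [4,0.3,0,0,0,0,1]
    - [4,0.3,0,0,0,0,1]
    - [4,0.3,0,0,0,0,1]
    - [4,0.3,0,0,0,0,1]
    - [4,0.3,0,0,0,0,1]
    - [4,0.3,0,0,0,0,1]
    - [4,0.3,0,0,0,0,1]
    - [3,0.2,0,0,0,0,1]
    - [2,0.1,0,0,0,0,1]

```text
clock: 9.9
tool_pos: [0.6034, 0.0058, 0.0417]
eef_rot: [-0.036, 0.999, -0.0, 0.0]
contact_force: [-2.8, -1.4, -0.3]
opening: 0.004
finger_force: 1.1
```

step_arm:
  series:
    - [1.5,0.1,0,0,0,0,1]
    - [1.5,0.1,0,0,0,0,1]
    - [1.5,0.1,0,0,0,0,1]
    - [1.5,0.1,0,0,0,0,1]
    - [1,0.1,0,0,0,0,1]
    - [1,0.1,0,0,0,0,1]

```text
clock: 10.5
tool_pos: [0.6112, 0.0066, 0.0417]
eef_rot: [-0.036, 0.999, 0.0, -0.0]
contact_force: [-1.8, -1.6, -1.3]
opening: 0.007
finger_force: 1.0
```

step_arm:
  series:
    - [1,0.1,0,0,0,0,1]
    - [1,0.1,0,0,0,0,1]
    - [1,0.1,0,0,0,0,1]
    - [1,0.1,0,0,0,0,1]

```text
clock: 10.9
tool_pos: [0.6152, 0.0069, 0.0417]
eef_rot: [-0.036, 0.999, 0.0, -0.0]
contact_force: [-2.2, -1.6, -1.8]
opening: 0.006
finger_force: 1.0
```

step_arm:
  series:
    - [1,0.1,0,0,0,0,1]
    - [1,0,0,0,0,0,1]
    - [0,0,0,0,0,0,1]

```text
clock: 11.2
tool_pos: [0.6155, 0.007, 0.0418]
eef_rot: [-0.036, 0.999, -0.0, -0.002]
contact_force: [-6.5, -2.1, 4.4]
opening: 0.009
finger_force: 3.0
```

The stop is reached at 0.6155. I'll confirm with a small push, then retreat and lift clear to the left.

step_arm:
  series:
    - [1,0,0,0,0,0,1]
    - [0,0,0,0,0,0,1]

```text
clock: 11.4
tool_pos: [0.6154, 0.007, 0.0417]
eef_rot: [-0.036, 0.999, -0.0, -0.003]
contact_force: [-8.4, -2.0, 5.0]
opening: 0.007
finger_force: 4.0
```

step_arm:
  series:
    - [-3,0,0,0,0,0,1]
    - [-6,-0.5,0,0,0,0,1]
    - [-15,-1,0,0,0,0,1]
    - [-20,-1,0,0,0,0,1]
    - [-20,-1,0,0,0,0,1]
    - [-20,-1,0,0,0,0,1]
    - [-10,0,0,0,0,0,1]
    - [0,0,20,0,0,0,1]
    - [0,0,25,0,0,0,1]
    - [0,0,25,0,0,0,1]
    - [0,0,25,0,0,0,1]
    - [0,0,25,0,0,0,1]
    - [0,0,20,0,0,0,1]

```text
clock: 12.7
tool_pos: [0.5254, 0.0035, 0.1836]
eef_rot: [-0.036, 0.999, 0.001, 0.002]
contact_force: [0.3, -0.3, -0.2]
opening: 0.005
finger_force: 0.0
```

step_arm:
  series:
    - [-12,25,2,0,0,0,1]
    - [-12,28,2,0,0,0,1]
    - [-12,28,2,0,0,0,1]
    - [-12,28,2,0,0,0,1]
    - [-12,28,2,0,0,0,1]
    - [-12,28,2,0,0,0,1]
    - [-12,28,2,0,0,0,1]
    - [-12,28,2,0,0,0,1]
    - [-12,28,2,0,0,0,1]
    - [-12,28,2,0,0,0,1]
    - [-12,28,2,0,0,0,1]
    - [-12,28,2,0,0,0,1]
    - [-12,28,2,0,0,0,1]
    - [-12,28,2,0,0,0,1]
    - [0,0,0,0,0,0,1]
    - [0,0,0,0,0,0,1]

```text
clock: 14.3
tool_pos: [0.3558, 0.3926, 0.21]
eef_rot: [-0.037, 0.999, 0.001, 0.0]
contact_force: [0.4, -0.8, -0.0]
opening: 0.003
finger_force: 0.0
```

Run:
```python
from h import *
s=r.get_state();print(s["clock"],s["tool_pos"],s["contact_force"])
p,d=r.snapshot("top");cv2.imwrite("pics/t2.png",p)
cv2.imwrite("pics/top2.png",cv2.resize(p[115:225,225:365],None,fx=5,fy=5,interpolation=cv2.INTER_CUBIC))
P=pts("top",d,np.c_[[a.ravel() for a in np.mgrid[225:365,110:230]]].T)
th=.073;ux=np.array([np.cos(th),np.sin(th)]);uy=np.array([-ux[1],ux[0]])
L=P[(P[:,2]>.055)&(P[:,2]<.0635)&(P[:,0]<.67)&(P[:,0]>.5)];c=np.array([.728,.006]);l=(L[:,:2]-c)@np.c_[ux,uy]
for y in(.108,0,-.108):
    m=l[abs(l[:,1]-y)<.02];print(y,m[:,0].min())
```

```text
14.3 [0.35576135 0.39260181 0.20999122] [ 0.42555696 -0.80713222 -0.04920434]
0.108 -0.10329144525747594
0 -0.10297486490940566
-0.108 -0.1645323731855722
```

View pics/top2.png

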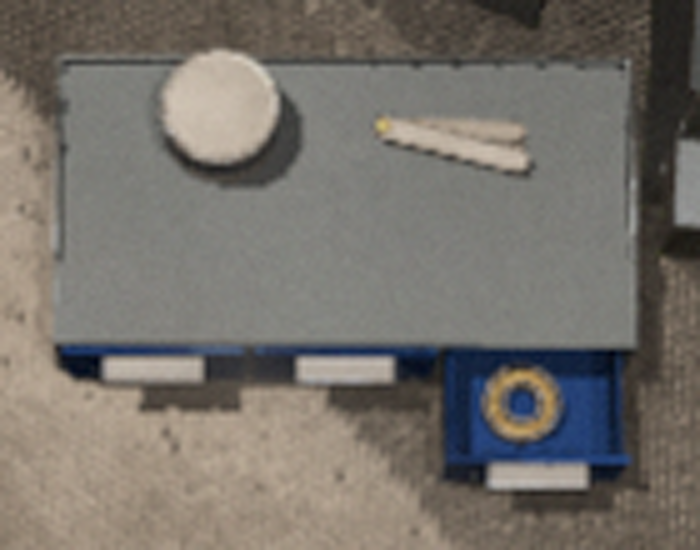

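The left and middle drawers are home: their lips measure −103 mm, with crop positions (153,368) and (345,368). The right drawer hasn't moved and still holds the bearing at (522,403), and the robot is clear.

```bash
python3 -c "
from plant import r
print(r.finish_job())"
```

```text
the job is handed in; nothing more can be done
None
```

The left and middle drawers are pushed fully home, the right drawer with the bearing is still open as it was, and the job is handed in with the robot clear.

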